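Probe the field of a coil at a slant

ROBOT

A 6-joint arm with a two-finger parallel gripper is mounted at the origin on the work surface. World frame = base frame: x ahead of the robot, y to its left, z up, the work surface at z = 0. Lengths are in mm, angles in degrees, forces in N, time in s.
With the tool pointing down it reaches from about 350 to 850 mm from the base axis. Payload 8.1 kg.
Tool frame: the origin (TCP) lies on the centre line of the jaws, within the pads' length; the fingertips stand 8 mm ahead of it and the grasp point (between the pads) lies 11 mm behind it; x points along the fingers, z is the direction in which the jaws open and shut, and the axes are right-handed (so a half turn about x gives the same grasp; the last joint's range is limited). The gripper opens to 85 mm and grips with 20 to 120 N. Pads are 22 mm wide; open, the fingers measure 114 mm over their backs; the gripper's body (76 mm by 85 mm) begins 54 mm behind the grasp point. The pads swing forward as they close: fully open they stand 13 mm farther back than shut.
Start: joints at [-4.893, 7.471, 85.268, -0, 87.261, -4.893], TCP at [600.004, 0.022, 239.292] pointing down, gripper open.
Joint ranges: [-169.43, 169.43], [-51.17, 129.36], [1.28, 143.12], [-76.62, 256.62], [0, 156.53], [-152.29, 152.29]. Speed limits (degrees/s): [136.94, 136.94, 159.86, 180, 180, 180].

INTERFACE

Orientations are given as [roll, pitch, yaw] about the fixed x, y, z axes, in that order (R = Rz(yaw) Ry(pitch) Rx(roll)).
In Python, from bench import r, vision, order gives the robot as it stands. The module is installed in compiled form; this text tells all that it offers.
- The arm moves only by the shell command python3 -m jog 'ROWS' [FORCE]. ROWS is JSON, a list of rows, each a list of 3 entries, a list of its own where there are three numbers: the shift along the world's x, y, z in m, then the turn, a rotation vector about the world's x, y, z in rad, then the opening, from -1 (shut) to 1 (fully open). A call has 1 to 5 rows; each row is the pose to reach, as a shift and turn from the pose commanded when the call began; what a row does not reach only later rows make up. A row lasts 1/12 s, in which the tool goes at most 41.7 mm and 7.16 degrees, less where a joint would pass 70% of its speed; a pose out of reach is approached as far as the arm can. A call with a gripper value outside its range is refused whole. The fingers move at their own pace and stop on an object; FORCE is the grip in N (left out, the last holds). Time passes only in rows, so rows that repeat a pose let the fingers close. It gives the time, the measured TCP pose, the force and the opening at its end, in the units of the state.
- r.sense(): the state, without advancing time (a new reading comes with each control period).
- vision.snapshot(name): name is "scene" or "side" or "wrist"; returns the picture (400x640x3 uint8, red, green, blue); there is no depth.
- vision.camera_model(name): a dict with "fov_y" (degrees; the focal length in pixels is half the picture's height over the tangent of half this angle, whatever the lens; pixels are square), "cx", "cy" (the principal point, pixels), "D" ([k1, k2, p1, p2, k3] as OpenCV has them; the pictures are not rectified), "world_to_cam" (4x4, takes a point from world to camera coordinates). Camera axes: x right, y down, z forward; pixel columns grow to the right and rows downward; lengths in mm; the calibration is good to about 2 mm. A picture is of the moment at which its call begins: read the wrist's pose just before it. camera_model takes no time and is no camera call; for the wrist camera it gives the pose at the moment of the call.
- order.hand_in(): hands the job in, once; it reports no verdict.
The state is a dict: "time": time; "joint_pos": joint angles; "qd": joint speeds; "joint_efforts": joint torques, N m; "tool_pos": TCP position; "tcp_rot": TCP orientation; "ft_force": force on the tool from outside, world axes, zero at the start; "wrist_torque": the same for the moment, N m; "finger_gap": finger opening in mm.
Only numpy, scipy, OpenCV 4.12 (cv2) and the standard library are available. Lean on these libraries where they do the work, as an engineer would, in place of code of your own. Each camera call takes 0.05 s, during which the arm holds its last target.

TASK

Get ready to read the coil's field: first set the black-knobbed level lever on the coil's control box straight up, to its middle mark. Then draw the blue-handled search probe up out of its tube stand, tilt it 45 degrees from upright with its copper head at the lower end, and hold the head still about 50 mm above the centre of the coil's steel core. Finish while still holding it there in the gripper; the probe must not touch the coil, the lever must stay as set, and the brass weight, the bar magnet and the resistor block must be left where they are.

Things in the scene. Friction and masses are not known exactly. Their poses are not given: they have to be found in the camera images.
- drive: cream control box, 130 (x) x 100 (y) x 50 mm high, fixed to the bench; origin at the centre of its underside, z up. On its top a dark slot along x, beside it a white scale with a red middle mark. Its level lever stands on the centre of the top
- level_lever (a joint): angle of the level lever, rad: 0 is straight up (the red middle mark), negative leans to the box's -x, positive to the box's +x; range -0.7 to 0.7. It starts leaning to -x by 0.3 to 0.65. It stays where it is left; about 1.1 N at the knob moves it
- level_knob (a point): centre of the lever's black ball knob, 24 mm in diameter, on an 8 mm steel stem, 75 mm from the lever's pivot
- level_pivot (a point): pivot of the lever, at the centre of the box's top (50 mm above the bench); the hinge axis is the box's y axis
- coil: round coil with copper-coloured winding between black flanges 90 mm in diameter, on a grey base 110 x 110 x 10 mm, fixed to the bench; origin at the centre of its underside, z up; flange top at 60 mm
- coil_core (a point): centre of the flat top of the coil's steel core, 32 mm in diameter, 65 mm above the bench, on the coil's axis
- holder: stand of the probe: upright aluminium tube, 36 mm outside, 28 mm inside, on a grey base 90 x 90 x 8 mm, fixed to the bench; origin at the centre of its underside, z up
- holder_rim (a point): centre of the mouth of the holder's tube, 95 mm above the bench
- probe: search probe, 164 mm long, 80 to 170 g, loose; origin at the centre of its lower end face, z along the probe from head to handle. Copper head 18 mm in diameter from z 0 to 24; white stem 9 mm in diameter; black collar 40 mm in diameter, z 83 to 89, which rests on the tube's rim; blue handle z 89 to 164, 28 mm along x and 18 mm along y. It starts upright in the holder with its head down the tube, so it must rise about 85 mm to come clear
- probe_head (a point): middle of the probe's copper head, 12 mm from its lower end
- probe_handle (a point): middle of the probe's blue handle, 126.5 mm from its lower end; axes as the probe's
- weight: brass weight, 44 mm in diameter, 40 mm high, loose bystander; origin at the centre of its underside
- magnet: bar magnet, half white and half blue, 100 x 20 x 12 mm, loose bystander; origin at the centre of its underside
- resistor_block: wooden block with two brass posts, 80 x 50 x 36 mm, loose bystander; origin at the centre of its underside
Mind the look-alikes: they are no part of the job. Leave any pink, purple or turquoise look-alike of the drive alone.

How it is judged:
By the outcome, as a careful person would: the job done as asked, in the order asked, and still so for the second after the job is handed in, while the arm keeps its last pose, push and grip.
It also fails if it takes over 51 s, if anything falls off the work surface, if the arm or the gripper's body presses on something with over 40 N, if the wrist force passes 120 N, or if a joint passes its speed limit or range.

## Working session

There is one attempt and no reset: what is moved stays moved. The work goes in short steps, Python scripts to look and compute and a shell command to move; the robot and the scene stay as the last step left them, time stands still between calls to the robot, and variables do not carry over. Pictures are saved under pics/ and viewed, and the job is handed in when it is done.

```bash
ls; mkdir -p pics; python3 - <<'E'
from bench import r,vision,order
import cv2
print(r.sense())
for n in("scene","side","wrist"):
    m=vision.camera_model(n);print(n,m)
    cv2.imwrite(f"pics/{n}0.png",vision.snapshot(n)[:,:,::-1])
E
```

```text
pics
{'time': 0.0, 'joint_pos': array([-4.89406858e+00,  7.51533424e+00,  8.53306904e+01,  1.93905490e-03,
        8.72595938e+01, -4.89108696e+00]), 'qd': array([-0.06334923, -0.02960878,  0.0014243 ,  0.09729839,  0.0254787 ,
        0.04147455]), 'joint_efforts': array([-1.90700346e-03, -5.69404185e+01, -5.00557995e+01, -2.19391650e-04,
        1.44415747e-02,  7.24149572e-05]), 'tool_pos': array([5.99467793e+02, 6.94522117e-02, 2.38228518e+02]), 'tcp_rot': array([174.05843091,  89.89436383, 174.05535479]), 'ft_force': array([-0.95542927, -0.01169228,  0.26935672]), 'wrist_torque': array([-0.05295654, -0.03567242,  0.02398907]), 'finger_gap': 85.59017914482962}
scene {'fov_y': 43.632566178700706, 'cx': 313.7125975928287, 'cy': 190.35557659022007, 'D': array([-0.13967574,  0.        ,  0.        ,  0.        ,  0.        ]), 'world_to_cam': array([[-3.90464356e-03,  9.99767540e-01,  2.12042479e-02,
        -1.18263605e+02],
       [ 6.10051640e-01,  1.91830020e-02, -7.92129415e-01,
        -2.38203219e+02],
       [-7.92352037e-01,  9.84270320e-03, -6.09984730e-01,
         1.72224
[... 435 characters left out ...]
+02],
       [ 2.24253786e-01,  7.41033851e-01, -6.32913162e-01,
         1.26685186e+03],
       [ 0.00000000e+00,  0.00000000e+00,  0.00000000e+00,
         1.00000000e+00]])}
wrist {'fov_y': 63.451026546803426, 'cx': 319.7283090446894, 'cy': 202.3252302552878, 'D': array([-0.05344068,  0.        ,  0.        ,  0.        ,  0.        ]), 'world_to_cam': array([[ 9.99997588e-01, -8.90049863e-04, -2.00815607e-03,
        -5.98423782e+02],
       [-3.31214078e-04, -9.64873487e-01,  2.62714758e-01,
        -3.44075448e+01],
       [-2.17144578e-03, -2.62713459e-01, -9.64871454e-01,
         3.78477652e+02],
       [ 0.00000000e+00,  0.00000000e+00,  0.00000000e+00,
         1.00000000e+00]])}
```

View pics/scene0.png

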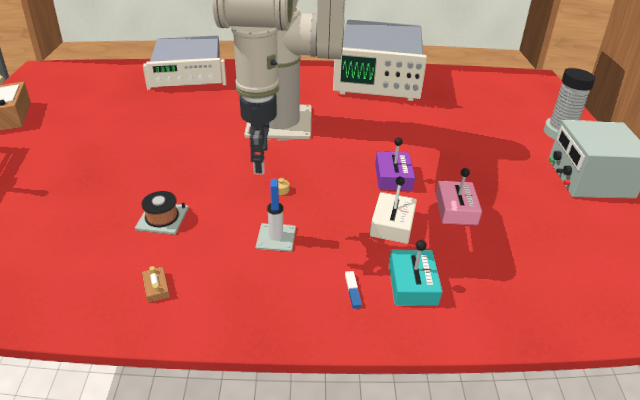

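View pics/side0.png

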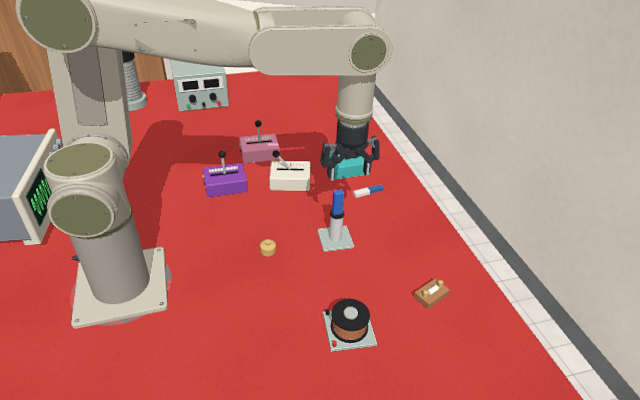

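View pics/wrist0.png

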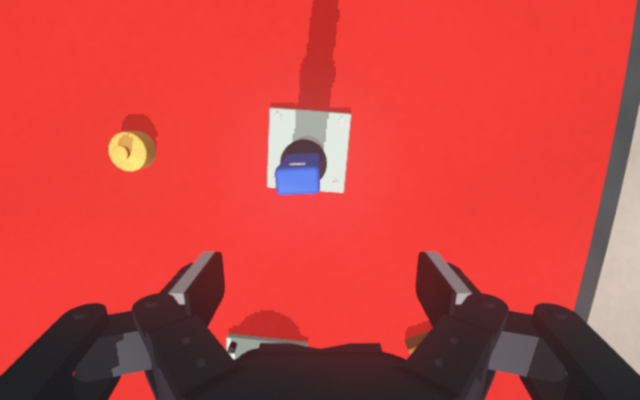

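Look-alikes for the drive in the scene view are cream (393,217), purple (395,170), pink (459,202) and turquoise (415,278). I choose the cream one, because the others are excluded by colour. The probe (blue handle) is at (275,195), the coil at (160,208). The magnet's blue half (354,298) is the only other blue object.

```bash
cat > h.py <<'E'
import numpy as np,cv2
from bench import r,vision
def K(m):
    f=200/np.tan(np.radians(m["fov_y"]/2)); return np.array([[f,0,m["cx"]],[0,f,m["cy"]],[0,0,1]])
def ray(m,uv):
    p=cv2.undistortPoints(np.array([[uv]],float),K(m),m["D"])[0,0]
    T=m["world_to_cam"];R=T[:3,:3];o=-R.T@T[:3,3];d=R.T@np.array([p[0],p[1],1]);return o,d/np.linalg.norm(d)
def plane(m,uv,z):
    o,d=ray(m,uv);return o+d*(z-o[2])/d[2]
def tri(obs):
    A=np.zeros((3,3));b=np.zeros(3);rs=[ray(m,uv) for m,uv in obs]
    for o,d in rs:
        P=np.eye(3)-np.outer(d,d);A+=P;b+=P@o
    x=np.linalg.solve(A,b);return x,[np.linalg.norm((np.eye(3)-np.outer(d,d))@(x-o)) for o,d in rs]
def proj(m,p):
    T=m["world_to_cam"];rv,_=cv2.Rodrigues(T[:3,:3])
    return cv2.projectPoints(np.array([p],float),rv,T[:3,3],K(m),m["D"])[0][0,0]
def crop(img,x0,y0,x1,y1,s,name):
    cv2.imwrite(name,cv2.resize(img[y0:y1,x0:x1],None,fx=s,fy=s,interpolation=cv2.INTER_CUBIC))
E
python3 - <<'E'
from h import *
s=cv2.imread("pics/scene0.png");d=cv2.imread("pics/side0.png")
crop(s,360,160,440,250,6,"pics/c1.png");crop(d,260,140,320,200,8,"pics/c2.png")
crop(s,130,180,310,260,4,"pics/c3.png");crop(d,300,180,400,360,3,"pics/c4.png")
E
```

```text
(no output)
```

View pics/c1.png

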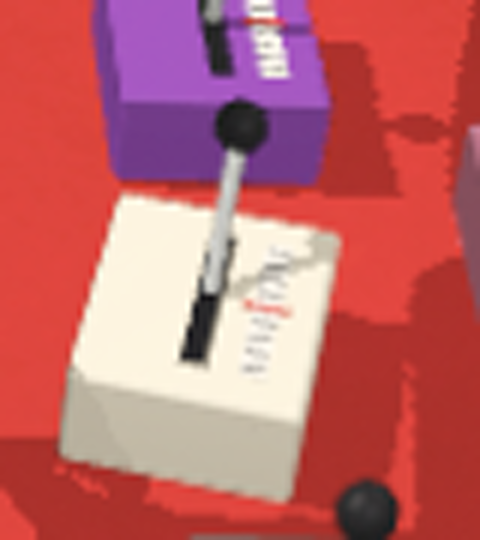

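View pics/c2.png

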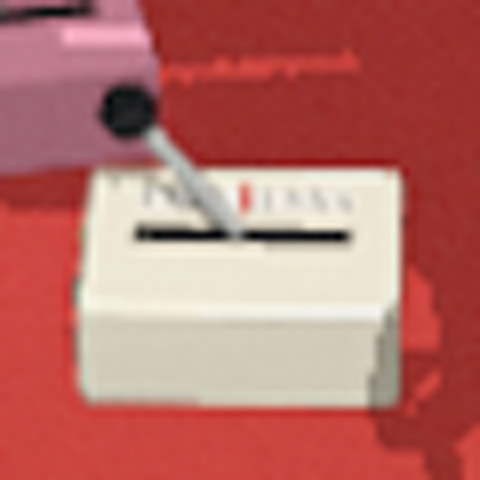

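View pics/c3.png

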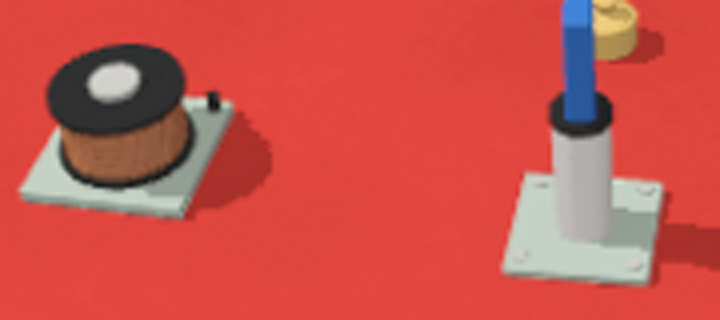

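View pics/c4.png

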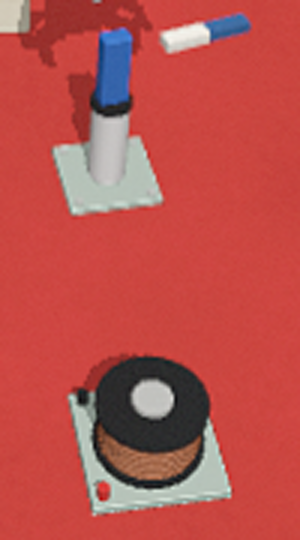

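```bash
python3 - <<'E'
from h import *
np.set_printoptions(precision=1,suppress=True)
S=vision.camera_model("scene");D=vision.camera_model("side")
c1=lambda x,y:(360+x/6-.4,160+y/6-.4)
c2=lambda x,y:(260+x/8-.4,140+y/8-.4)
c3=lambda x,y:(130+x/4-.4,180+y/4-.4)
c4=lambda x,y:(300+x/3-.3,180+y/3-.3)
C=np.array([plane(S,c1(*p),50) for p in [(122,195),(340,235),(297,425),(72,378)]])
print("box corners",C,C.mean(0),[np.linalg.norm(C[i]-C[i-1]) for i in range(4)])
C2=np.array([plane(D,c2(*p),50) for p in [(95,170),(402,172),(395,312),(82,308)]])
print("side",C2,C2.mean(0),[np.linalg.norm(C2[i]-C2[i-1]) for i in range(4)])
print("slot",[plane(S,c1(*p),50) for p in[(194,360),(230,240)]],[plane(D,c2(*p),50) for p in[(135,234),(352,237)]])
print("knob",tri([(S,c1(241,127)),(D,c2(130,110))]))
print("core",plane(S,c3(114,82),65),plane(D,c4(153,398),65),tri([(S,c3(114,82)),(D,c4(153,398))]))
print("coilbase",[plane(S,c3(*p),10) for p in[(22,193),(184,213),(233,103)]],[plane(D,c4(*p),10) for p in[(95,510),(230,492)]])
print("collar", plane(S,c3(581,112),101),plane(D,c4(111,103),101))
print("holder base",[plane(S,c3(*p),8) for p in[(503,270),(649,280),(663,185),(527,173)]],[plane(D,c4(*p),8) for p in[(55,147),(145,138),(162,200),(73,210)]])
W=vision.camera_model("wrist")
print("wrist base",[plane(W,p,8) for p in[(271,108),(351,112),(345,192),(267,188)]])
print("handle top wrist",[plane(W,p,176) for p in[(276,176),(319,174),(319,192),(278,194)]])
E
python3 - <<'E'
import cv2,sys
sys.path.insert(0,'.')
from h import crop
crop(cv2.imread("pics/wrist0.png"),250,90,370,210,5,"pics/c5.png")
E
```

```text
box corners [[453.7 296.4  50. ]
 [479.6 390.8  50. ]
 [605.1 353.2  50. ]
 [578.2 263.1  50. ]] [529.2 325.9  50. ] [np.float64(128.87501110989754), np.float64(97.87491148128042), np.float64(131.02423649353926), np.float64(94.00243300055338)]
side [[474.7 389.3  50. ]
 [598.7 357.3  50. ]
 [570.  263.5  50. ]
 [449.8 296.2  50. ]] [523.3 326.6  50. ] [np.float64(96.39182812468238), np.float64(128.05564363833727), np.float64(98.04914747581762), np.float64(124.58257265078826)]
slot [array([565.6, 315.4,  50. ]), array([484.6, 341.1,  50. ])] [array([481. , 340.5,  50. ]), array([566.5, 317.2,  50. ])]
knob (array([481. , 339.5, 110.1]), [np.float64(1.0891176122756447), np.float64(1.0891176122757578)])
core [ 524.7 -280.4   65. ] [ 521.5 -280.2   65. ] (array([ 522.3, -280.4,   63.9]), [np.float64(0.9701335765599943), np.float64(0.9701335765601851)])
coilbase [array([ 572.1, -339. ,   10. ]), array([ 586.9, -229.1,   10. ]), array([ 476.7, -219.9,   10. ])] [array([ 461.9, -328.9,   10. ]), array([ 567.6, -340.3,   10. ])]
collar [588.5  25.4 101. ] [582.3  21.1 101. ]
holder base [array([629.3, -22.3,   8. ]), array([635.4,  67.3,   8. ]), array([548.2,  73. ,   8. ]), array([539.2, -15.3,   8. ])] [array([546.3,  73.1,   8. ]), array([636.5,  63.7,   8. ]), array([623.8, -22.9,   8. ]), array([538.5, -14.7,   8. ])]
wrist base [array([545.5,  72.8,   8. ]), array([632.8,  68.5,   8. ]), array([627.9, -21.3,   8. ]), array([537.5, -16.5,   8. ])]
handle top wrist [array([571.8,  28.9, 176. ]), array([598.4,  30.1, 176. ]), array([598.4,  18.7, 176. ]), array([572.7,  17.4, 176. ])]
```

View pics/c5.png

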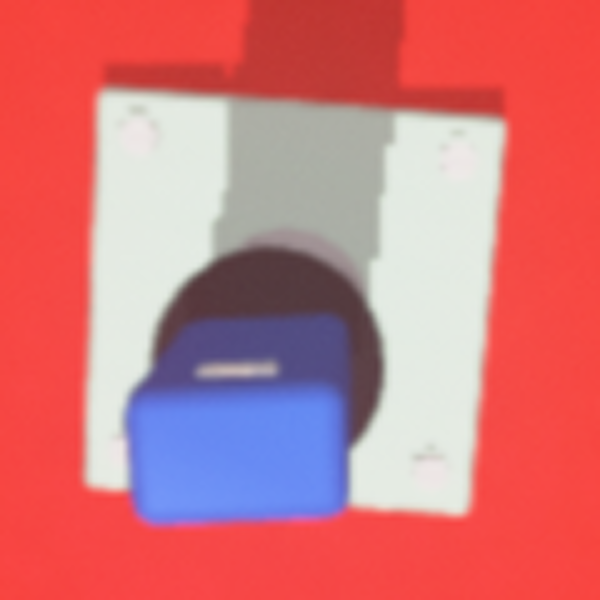

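```bash
python3 - <<'E'
from h import *
np.set_printoptions(precision=1,suppress=True)
S=vision.camera_model("scene");D=vision.camera_model("side");W=vision.camera_model("wrist")
for n,a,b in[("purple",(398,142),(222,155)),("pink",(465,173),(258,124.5))]: print(n,tri([(S,a),(D,b)]))
print("turq",plane(S,(421,245),123))
c5=lambda x,y:(250+x/5-.4,90+y/5-.4)
q=np.array([plane(W,c5(*p),176) for p in[(130,392),(348,385),(348,515),(140,523)]])
print(q,q.mean(0)); print("collar",plane(W,c5(268,358),101))
print(r.sense()["time"])
E
```

```text
purple (array([313.1, 355.1, 121.5]), [np.float64(0.05049512181588157), np.float64(0.05049512181605777)])
pink (array([456.3, 514.1, 120.3]), [np.float64(0.2765540714565061), np.float64(0.27655407145641087)])
turq [732.6 350.3 123. ]
[[571.8  33.9 176. ]
 [598.6  34.7 176. ]
 [598.5  18.3 176. ]
 [572.4  17.3 176. ]] [585.3  26.1 176. ]
collar [584.8  27.6 101. ]
0.15
```

```bash
python3 -m jog '[[[-0.03,0.085,0],[0,0,-0.08],0.2],[[-0.06,0.17,0],[0,0,-0.16],0.2],[[-0.09,0.255,0],[0,0,-0.27],0.2],[[-0.119,0.339,0],[0,0,-0.27],0.2],[[-0.119,0.339,0],[0,0,-0.27],0.2]]' 30; python3 -c "
from h import *;print(r.sense())"
```

```text
time: 0.57
tool_pos: [529.8, 198.0, 239.0]
tcp_rot: [-158.8, 90.0, -174.4]
ft_force: [0.6, 0.6, 0.1]
finger_gap: 51.1
{'time': 0.5667, 'joint_pos': array([1.52945799e+01, 2.18431528e+00, 9.08824880e+01, 3.72904871e-03,
       8.69550211e+01, 3.08465564e+01]), 'qd': array([ 5.08724121e+01, -8.55413427e-01,  7.10750250e-01,  3.99390752e-02,
       -2.75770116e-01,  4.88990667e+01]), 'joint_efforts': array([ -6.02263793, -53.12486529, -49.09719944,  -0.06389116,
         0.40312098,  -1.35051403]), 'tool_pos': array([529.78338447, 197.98247393, 239.01301191]), 'tcp_rot': array([-158.8360902 ,   89.97786022, -174.38826554]), 'ft_force': array([0.57576685, 0.56686608, 0.05012401]), 'wrist_torque': array([-0.00501511, -0.01729924, -0.00214841]), 'finger_gap': 51.090425001583974}
```

```bash
cat >> h.py <<'E'
from scipy.spatial.transform import Rotation as Ro
def st():
    np.set_printoptions(precision=1,suppress=True)
    s=r.sense();M=Ro.from_euler("xyz",s["tcp_rot"],degrees=True).as_matrix()
    print(round(s["time"],2),s["tool_pos"],"x",np.round(M[:,0],3),"jaw",np.round(M[:,2],3),"jawyaw",np.degrees(np.arctan2(M[1,2],M[0,2])).round(2),"F",s["ft_force"],"gap",s["finger_gap"].round(1));return s,M
E
python3 -m jog '[[[-0.02,0.055,0],[0,0,0],0.1],[[-0.035,0.11,0],[0,0,0],0.1],[[-0.045,0.138,0],[0,0,0],0.1],[[-0.045,0.138,0],[0,0,0],0.1],[[-0.045,0.138,0],[0,0,0],0.1]]'; python3 -c "
from h import *;st();print(r.sense()['joint_pos'])"
```

```text
time: 0.98
tool_pos: [483.5, 338.7, 238.8]
tcp_rot: [153.6, 89.9, 138.4]
ft_force: [-0.2, 0.4, 0.0]
finger_gap: 46.7Traceback (most recent call last):
  File "<string>", line 2, in <module>
    from h import *;st();print(r.sense()['joint_pos'])
                    ~~^^
  File "h.py", line 24, in st
    print(round(s["time"],2),s["tool_pos"],"x",np.round(M[:,0],3),"jaw",np.round(M[:,2],3),"jawyaw",np.degrees(np.arctan2(M[1,2],M[0,2])).round(2),"F",s["ft_force"],"gap",s["finger_gap"].round(1));return s,M
                                                                                                                                                                           ^^^^^^^^^^^^^^^^^^^^^
AttributeError: 'float' object has no attribute 'round'
```

```bash
sed -i 's/s\["finger_gap"\].round(1)/round(float(s["finger_gap"]),1)/' h.py; python3 - <<'E'
from h import *
st();W=vision.camera_model("wrist");im=vision.snapshot("wrist")
cv2.imwrite("pics/w1.png",im[:,:,::-1]);np.save("w1.npy",W["world_to_cam"])
print(proj(W,[481,339.5,110]),proj(W,[525,327.5,50]),proj(W,[525,327.5,125]))
E
```

```text
0.98 [483.5 338.7 238.8] x [-0.  0. -1.] jaw [ 1.  -0.3 -0. ] jawyaw -15.19 F [-0.2  0.4  0. ] gap 46.7
[317.3 195.1] [362.6 181. ] [374.4 199.7]
```

View pics/w1.png

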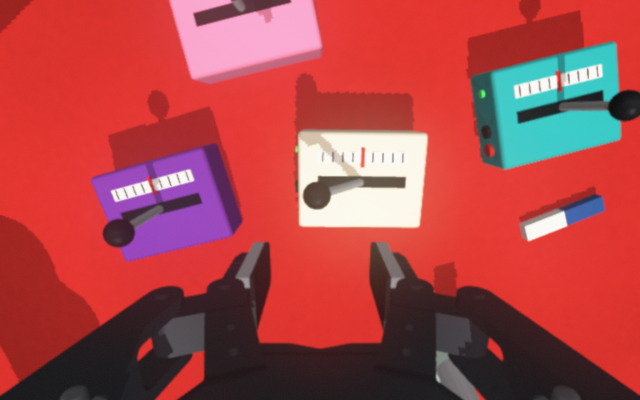

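```bash
python3 -m jog '[[[-0.001,0,-0.035],[0,0,0],0.1],[[-0.001,0,-0.07],[0,0,0],0.1],[[-0.001,0,-0.1],[0,0,0],0.1],[[-0.001,0,-0.126],[0,0,0],0.1],[[-0.001,0,-0.126],[0,0,0],0.1]]'; python3 - <<'E'
from h import *
st();im=vision.snapshot("side");cv2.imwrite("pics/s1.png",im[:,:,::-1]);crop(im[:,:,::-1],220,80,340,200,5,"pics/s1c.png")
E
```

```text
time: 1.45
tool_pos: [481.4, 330.9, 106.2]
tcp_rot: [-132.8, 89.4, -148.3]
ft_force: [-0.5, -0.3, -0.8]
finger_gap: 47.1
1.45 [481.4 330.9 106.2] x [-0. -0. -1.] jaw [ 1.  -0.3 -0. ] jawyaw -15.55 F [-0.5 -0.3 -0.8] gap 47.1
```

View pics/s1c.png

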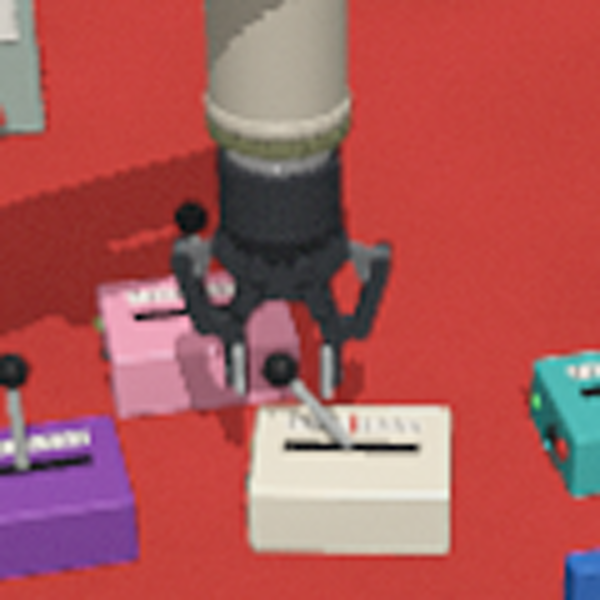

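```bash
python3 -m jog '[[[0,0,0],[0,0,0],0.1],[[0,0,0],[0,0,0],0.1]]'; python3 -c "
from h import *;st()"
```

```text
time: 1.67
tool_pos: [486.6, 334.8, 116.0]
tcp_rot: [42.9, 89.8, 27.4]
ft_force: [-0.5, 0.1, 0.5]
finger_gap: 46.9
1.67 [486.6 334.8 116. ] x [ 0.  0. -1.] jaw [ 1.  -0.3  0. ] jawyaw -15.51 F [-0.5  0.1  0.5] gap 46.9
```

```bash
python3 -m jog '[[[0,0,0],[0,0,0],0.1],[[0,0,0],[0,0,0],0.1],[[0,0,0],[0,0,0],0.1]]'; python3 -c "
from h import *;st();print(r.sense()['qd'])"
```

```text
time: 1.92
tool_pos: [485.7, 335.0, 114.9]
tcp_rot: [44.6, 89.9, 29.1]
ft_force: [-0.6, -0.7, -0.8]
finger_gap: 46.7
1.92 [485.7 335.  114.9] x [ 0.  0. -1.] jaw [ 1.  -0.3  0. ] jawyaw -15.47 F [-0.6 -0.7 -0.8] gap 46.7
[ 0.1  0.4  0.6 -0.1 -0.  -0. ]
```

```bash
python3 -m jog '[[[-0.0045,0.0045,-0.002],[0,0,0],0.1],[[-0.0045,0.0045,-0.002],[0,0,0],0.1],[[-0.0045,0.0045,-0.002],[0,0,0],0.1],[[-0.0045,0.0045,-0.002],[0,0,0],0.1]]'; python3 -c "
from h import *;st();print(r.sense()['qd'])"
```

```text
time: 2.25
tool_pos: [480.1, 339.2, 111.2]
tcp_rot: [-132.6, 90.0, -148.0]
ft_force: [0.9, 0.1, 0.3]
finger_gap: 46.6
2.25 [480.1 339.2 111.2] x [-0. -0. -1.] jaw [ 1.  -0.3 -0. ] jawyaw -15.44 F [0.9 0.1 0.3] gap 46.6
[-0.1 -0.  -0.1 -0.2 -0.1 -0.1]
```

Aligned with the knob; close gently.

```bash
python3 -m jog '[[[0,0,0],[0,0,0],-0.2],[[0,0,0],[0,0,0],-0.5],[[0,0,0],[0,0,0],-0.6],[[0,0,0],[0,0,0],-0.6],[[0,0,0],[0,0,0],-0.6]]' 20; python3 - <<'E'
from h import *
st();im=vision.snapshot("side");cv2.imwrite("pics/s2.png",im[:,:,::-1]);crop(im[:,:,::-1],220,80,340,200,5,"pics/s2c.png")
E
```

```text
time: 2.67
tool_pos: [480.4, 339.0, 111.3]
tcp_rot: [-157.5, 90.0, -173.0]
ft_force: [-0.6, 0.4, 1.0]
finger_gap: 22.4
2.67 [480.4 339.  111.3] x [-0. -0. -1.] jaw [ 1.  -0.3 -0. ] jawyaw -15.47 F [-0.6  0.4  1. ] gap 22.4
```

View pics/s2c.png

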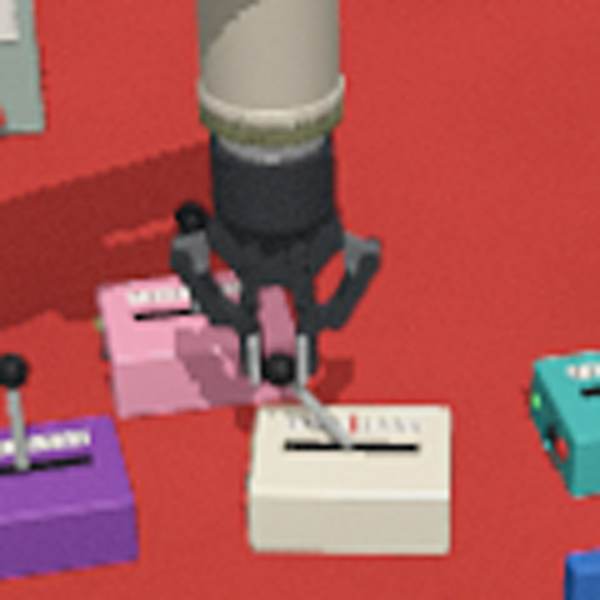

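```bash
python3 -m jog '[[[0.0076,-0.0021,0.0053],[0,0,0],-0.6],[[0.019,-0.0053,0.0108],[0,0,0],-0.6],[[0.0312,-0.0087,0.0142],[0,0,0],-0.6],[[0.0438,-0.0121,0.0155],[0,0,0],-0.6],[[0.0438,-0.0121,0.0155],[0,0,0],-0.6]]'; python3 -m jog '[[[0,0,0],[0,0,0],-0.6],[[0,0,0],[0,0,0],-0.6],[[0,0,0],[0,0,0],-0.6],[[0,0,0],[0,0,0],-0.6]]';python3 - <<'E'
from h import *
st();im=vision.snapshot("side");cv2.imwrite("pics/s3.png",im[:,:,::-1]);crop(im[:,:,::-1],240,120,320,200,7,"pics/s3c.png")
im=vision.snapshot("scene");cv2.imwrite("pics/sc3.png",im[:,:,::-1]);crop(im[:,:,::-1],360,160,440,250,6,"pics/sc3c.png")
E
```

```text
time: 3.13
tool_pos: [526.0, 326.9, 128.0]
tcp_rot: [53.3, 89.9, 37.8]
ft_force: [-0.7, -0.0, 6.9]
finger_gap: 21.9
time: 3.47
tool_pos: [525.0, 327.2, 128.0]
tcp_rot: [29.8, 89.8, 14.3]
ft_force: [0.3, 0.2, 4.8]
finger_gap: 22.3
3.47 [525.  327.2 128. ] x [ 0.  0. -1.] jaw [ 1.  -0.3  0. ] jawyaw -15.48 F [0.3 0.2 4.8] gap 22.3
```

View pics/s3c.png

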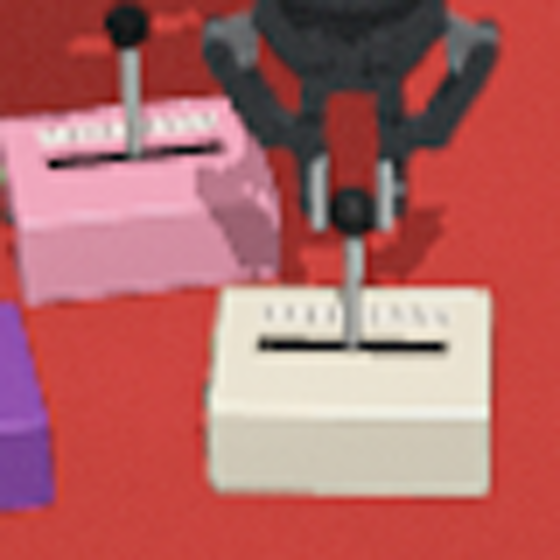

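View pics/sc3c.png

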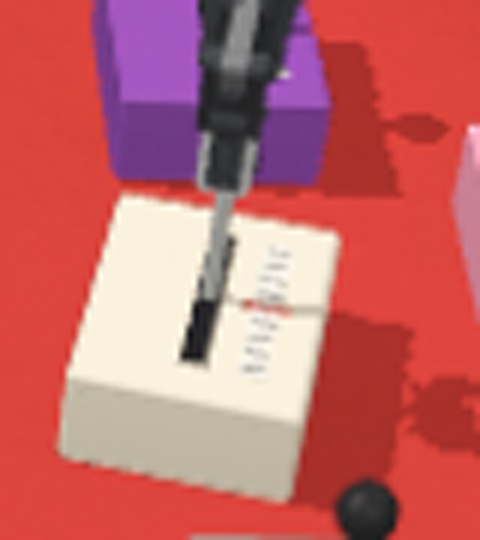

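```bash
python3 -m jog '[[[0,0,0],[0,0,0],-0.3],[[0,0,0],[0,0,0],-0.2],[[0,0,0],[0,0,0],0],[[0,0,0],[0,0,0],0.1],[[0,0,0],[0,0,0],0.1]]'; python3 -m jog '[[[0,0,0.02],[0,0,0],0.1],[[0,0,0.05],[0,0,0],0.1],[[0,0,0.08],[0,0,0],0.1],[[0,0,0.11],[0,0,0],0.1],[[0,0,0.11],[0,0,0],0.1]]';python3 - <<'E'
from h import *
st();im=vision.snapshot("side");cv2.imwrite("pics/s4.png",im[:,:,::-1]);crop(im[:,:,::-1],260,120,330,200,7,"pics/s4c.png")
W=vision.camera_model("wrist");w=vision.snapshot("wrist");cv2.imwrite("pics/w4.png",w[:,:,::-1])
crop(w[:,:,::-1],220,90,400,260,4,"pics/w4c.png")
D=vision.camera_model("side");
for m in(D,W):
  for p in([525,327.5,50],[525,327.5,125]):print(proj(m,p))
E
```

```text
time: 3.98
tool_pos: [523.9, 326.8, 126.4]
tcp_rot: [-134.1, 90.0, -149.6]
ft_force: [-0.3, -0.3, -0.2]
finger_gap: 47.0
time: 4.4
tool_pos: [527.0, 328.4, 244.9]
tcp_rot: [42.7, 89.4, 27.2]
ft_force: [1.2, -0.0, 1.9]
finger_gap: 46.8
4.4 [527.  328.4 244.9] x [ 0.  0. -1.] jaw [ 1.  -0.3  0. ] jawyaw -15.47 F [ 1.2 -0.   1.9] gap 46.8
[290.5 169.2]
[290.3 149.9]
[318.  182.2]
[318.  200.6]
```

View pics/s4c.png

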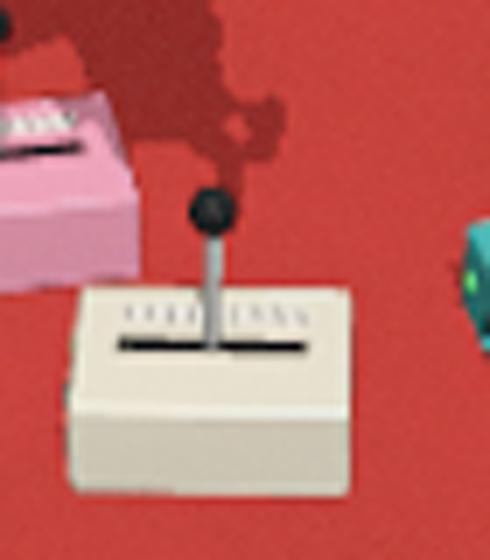

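View pics/w4c.png

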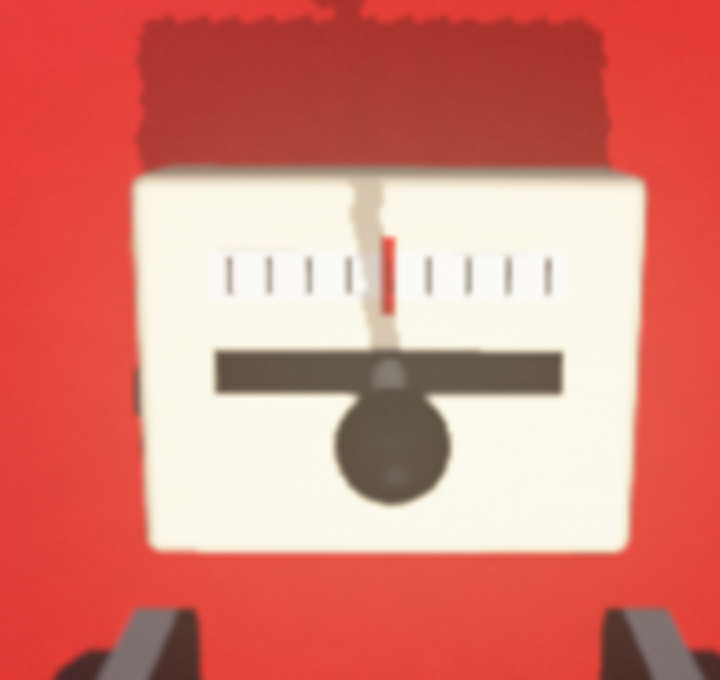

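The lever stands upright: in the wrist view the knob is within about 1 px of the slot's centre and red mark, and the side view agrees. On to the probe.

```bash
python3 -m jog '[[[0.008,-0.04,0],[0,0,0.08],0.4],[[0.016,-0.08,0],[0,0,0.16],0.4],[[0.024,-0.12,0],[0,0,0.24],0.4],[[0.032,-0.16,0],[0,0,0.29],0.4],[[0.038,-0.195,0],[0,0,0.29],0.4]]'; python3 -m jog '[[[0,0,0],[0,0,0],0.4],[[0,0,0],[0,0,0],0.4]]';python3 -c "
from h import *;st()"
```

```text
time: 4.92
tool_pos: [561.3, 129.5, 234.5]
tcp_rot: [-165.7, 89.8, -164.3]
ft_force: [1.0, -0.1, 0.2]
finger_gap: 59.5
time: 5.08
tool_pos: [561.6, 129.9, 234.8]
tcp_rot: [-173.4, 89.8, -172.5]
ft_force: [0.0, -0.0, 0.2]
finger_gap: 60.0
5.08 [561.6 129.9 234.8] x [-0. -0. -1.] jaw [ 1.  0. -0.] jawyaw 0.92 F [ 0.  -0.   0.2] gap 60.0
```

```bash
python3 -m jog '[[[0.008,-0.035,0],[0,0,0],0.4],[[0.016,-0.07,0],[0,0,0.01],0.4],[[0.024,-0.104,0],[0,0,0.01],0.4],[[0.024,-0.104,0],[0,0,0.01],0.4],[[0.024,-0.104,0],[0,0,0.01],0.4]]'; python3 -m jog '[[[0,0,0],[0,0,0],0.4],[[0,0,0],[0,0,0],0.4]]';python3 - <<'E'
from h import *
st();W=vision.camera_model("wrist");w=vision.snapshot("wrist");cv2.imwrite("pics/w5.png",w[:,:,::-1])
print(proj(W,[585.3,26.1,176]))
hsv=cv2.cvtColor(w,cv2.COLOR_RGB2HSV);mk=cv2.inRange(hsv,(105,100,60),(125,255,255))
c=max(cv2.findContours(mk,0,2)[0],key=cv2.contourArea);print(cv2.boundingRect(c),cv2.minAreaRect(c))
E
```

```text
time: 5.5
tool_pos: [585.8, 27.8, 235.4]
tcp_rot: [163.1, 89.9, 164.7]
ft_force: [0.2, 0.8, -0.1]
finger_gap: 59.8
time: 5.67
tool_pos: [585.7, 29.8, 236.1]
tcp_rot: [149.5, 89.9, 151.3]
ft_force: [-0.7, 0.1, -0.9]
finger_gap: 59.7
5.67 [585.7  29.8 236.1] x [-0.  0. -1.] jaw [ 1.  0. -0.] jawyaw 1.82 F [-0.7  0.1 -0.9] gap 59.7
[320.  227.1]
(299, 213, 41, 26) ((319.0, 225.5), (25.0, 40.0), 90.0)
```

View pics/w5.png

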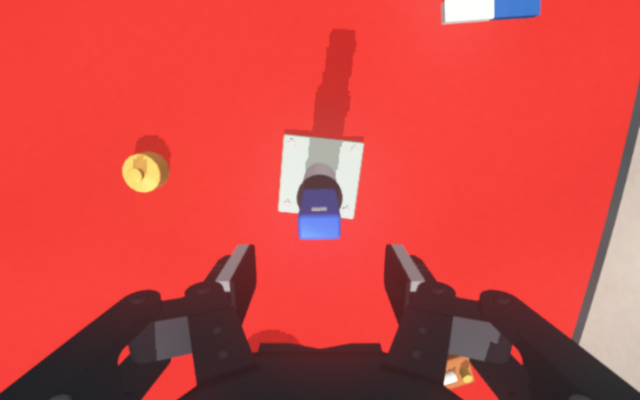

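```bash
python3 -m jog '[[[0,-0.003,-0.02],[0,0,0],0.4],[[0,-0.004,-0.04],[0,0,0],0.4],[[0,-0.004,-0.06],[0,0,0],0.4],[[0,-0.004,-0.08],[0,0,0],0.4],[[0,-0.004,-0.095],[0,0,0],0.4]]'; python3 -m jog '[[[0,0,-0.005],[0,0,0],0.4],[[0,0,-0.008],[0,0,0],0.4],[[0,0,-0.008],[0,0,0],0.4],[[0,0,-0.008],[0,0,0],0.4]]';python3 -c "
from h import *;st()"
```

```text
time: 6.13
tool_pos: [585.2, 25.5, 139.9]
tcp_rot: [167.1, 89.9, 168.9]
ft_force: [1.0, 0.2, -0.6]
finger_gap: 59.8
time: 6.47
tool_pos: [586.8, 24.4, 135.0]
tcp_rot: [-2.8, 89.9, -1.1]
ft_force: [0.2, 0.9, -0.4]
finger_gap: 59.8
6.47 [586.8  24.4 135. ] x [ 0. -0. -1.] jaw [1. 0. 0.] jawyaw 1.76 F [ 0.2  0.9 -0.4] gap 59.8
```

```bash
python3 -m jog '[[[-0.001,0.0013,-0.006],[0,0,0],0.4],[[-0.001,0.0013,-0.006],[0,0,0],0.4],[[-0.001,0.0013,-0.006],[0,0,0],0.2]]';  python3 -m jog '[[[0,0,0],[0,0,0],0],[[0,0,0],[0,0,0],-0.3],[[0,0,0],[0,0,0],-0.6],[[0,0,0],[0,0,0],-0.6],[[0,0,0],[0,0,0],-0.6]]' 60; python3 -m jog '[[[0,0,0],[0,0,0],-0.6],[[0,0,0],[0,0,0],-0.6]]';python3 - <<'E'
from h import *
st();im=vision.snapshot("side");cv2.imwrite("pics/s6.png",im[:,:,::-1]);crop(im[:,:,::-1],280,130,400,260,4.5,"pics/s6c.png")
E
```

```text
time: 6.72
tool_pos: [585.2, 25.3, 128.0]
tcp_rot: [2.9, 90.0, 4.6]
ft_force: [0.1, 0.3, 0.4]
finger_gap: 51.4
time: 7.13
tool_pos: [585.5, 25.2, 128.3]
tcp_rot: [-4.4, 90.0, -2.6]
ft_force: [0.1, 0.5, 2.9]
finger_gap: 27.1
time: 7.3
tool_pos: [585.5, 25.2, 128.3]
tcp_rot: [-8.4, 90.0, -6.7]
ft_force: [-0.2, -0.4, 4.0]
finger_gap: 27.3
7.3 [585.5  25.2 128.3] x [ 0. -0. -1.] jaw [1. 0. 0.] jawyaw 1.72 F [-0.2 -0.4  4. ] gap 27.3
```

View pics/s6c.png

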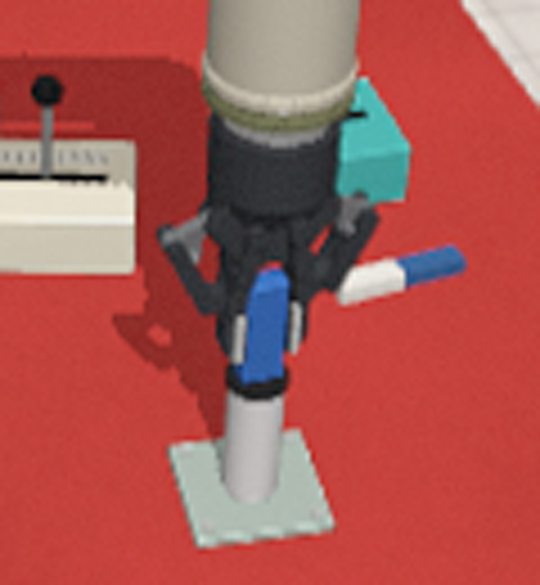

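```bash
python3 -m jog '[[[0,0,0.01],[0,0,0],-0.6],[[0,0,0.025],[0,0,0],-0.6],[[0,0,0.04],[0,0,0],-0.6],[[0,0,0.055],[0,0,0],-0.6],[[0,0,0.07],[0,0,0],-0.6]]';  python3 -m jog '[[[0,0,0.015],[0,0,0],-0.6],[[0,0,0.03],[0,0,0],-0.6],[[0,0,0.045],[0,0,0],-0.6],[[0,0,0.06],[0,0,0],-0.6],[[0,0,0.06],[0,0,0],-0.6]]'; python3 - <<'E'
from h import *
st();im=vision.snapshot("side");cv2.imwrite("pics/s7.png",im[:,:,::-1]);crop(im[:,:,::-1],260,60,400,260,3,"pics/s7c.png")
im=vision.snapshot("scene");crop(im[:,:,::-1],200,80,340,260,3,"pics/sc7c.png")
E
```

```text
time: 7.77
tool_pos: [584.7, 25.3, 198.4]
tcp_rot: [175.2, 89.9, 176.9]
ft_force: [0.0, 0.5, -1.5]
finger_gap: 27.0
time: 8.18
tool_pos: [586.4, 25.2, 261.7]
tcp_rot: [-3.9, 89.7, -2.2]
ft_force: [1.0, -0.1, 0.3]
finger_gap: 27.2
8.18 [586.4  25.2 261.7] x [ 0. -0. -1.] jaw [1. 0. 0.] jawyaw 1.72 F [ 1.  -0.1  0.3] gap 27.2
```

View pics/s7c.png

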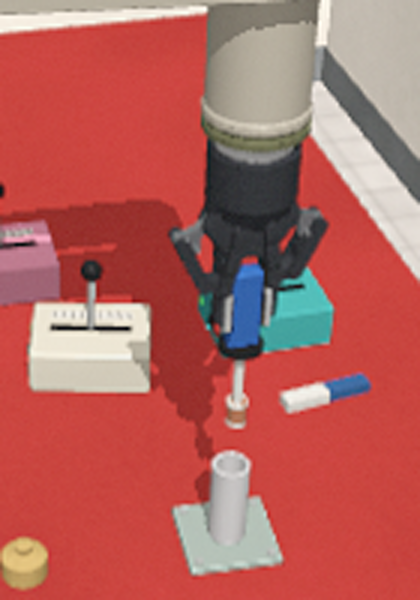

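View pics/sc7c.png

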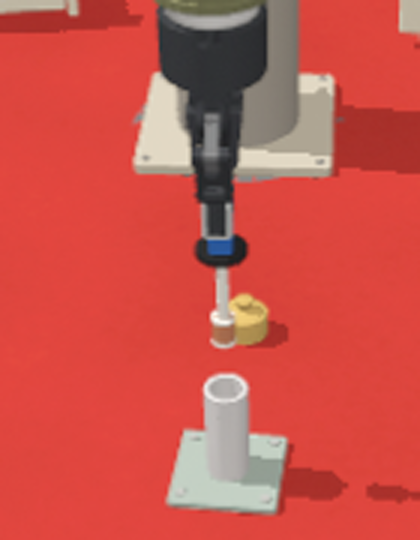

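```bash
python3 -m jog '[[[-0.013,-0.027,0],[-0.052,-0.097,0],-0.6],[[-0.026,-0.054,0],[-0.104,-0.194,0],-0.6],[[-0.039,-0.081,0],[-0.156,-0.291,0],-0.6],[[-0.051,-0.108,0],[-0.208,-0.388,0],-0.6],[[-0.064,-0.135,0],[-0.26,-0.485,0],-0.6]]';  python3 -m jog '[[[0,0,0],[0,0,0],-0.6],[[0,0,0],[0,0,0],-0.6]]'; python3 - <<'E'
from h import *
s,M=st();print(s["joint_pos"], M[:,0].round(3))
E
```

```text
time: 8.7
tool_pos: [520.3, -110.4, 256.1]
tcp_rot: [-30.1, 58.3, -28.3]
ft_force: [-1.7, 1.1, -0.8]
finger_gap: 27.4
time: 8.87
tool_pos: [517.3, -109.8, 253.0]
tcp_rot: [-30.0, 58.7, -28.4]
ft_force: [1.1, -0.3, 0.0]
finger_gap: 27.4
8.87 [ 517.3 -109.8  253. ] x [ 0.5 -0.2 -0.9] jaw [0.9 0.1 0.4] jawyaw 5.68 F [ 1.1 -0.3  0. ] gap 27.4
[-11.8 -33.  123.9  -9.9  59.3 -10.6] [ 0.5 -0.2 -0.9]
```

```bash
python3 -m jog '[[[-0.013,-0.029,-0.005],[-0.036,-0.069,0],-0.6],[[-0.026,-0.058,-0.012],[-0.072,-0.138,0],-0.6],[[-0.04,-0.087,-0.02],[-0.108,-0.208,0],-0.6],[[-0.052,-0.115,-0.03],[-0.108,-0.208,0],-0.6],[[-0.059,-0.136,-0.03],[-0.108,-0.208,0],-0.6]]';  python3 -m jog '[[[0,0,0],[0,0,0],-0.6],[[0,0,0],[0,0,0],-0.6],[[0,0,0],[0,0,0],-0.6]]'; python3 - <<'E'
from h import *
s,M=st();print(s["joint_pos"], M[:,0]*1000,"tilt",np.degrees(np.arccos(-M[2,0])),"head",s["tool_pos"]+104.3*M[:,0])
E
```

```text
time: 9.28
tool_pos: [460.4, -245.8, 222.1]
tcp_rot: [-29.5, 45.5, -27.9]
ft_force: [0.2, -0.3, -0.9]
finger_gap: 27.2
time: 9.53
tool_pos: [462.9, -245.9, 228.9]
tcp_rot: [-29.6, 45.0, -28.0]
ft_force: [0.1, 0.1, 0.0]
finger_gap: 27.4
9.53 [ 462.9 -245.9  228.9] x [ 0.6 -0.3 -0.7] jaw [0.8 0.1 0.6] jawyaw 10.79 F [0.1 0.1 0. ] gap 27.4
[-38.8 -50.6 141.6  10.8  45.1 -45. ] [ 623.9 -331.6 -707.7] tilt 44.953474896499344 head [ 527.9 -280.5  155.1]
```

J2 and J3 are close to their range limits in this radial tilt. I'll swing the tilt azimuth sideways about the head to gain margin.

```bash
python3 -m jog '[[[0.008,-0.004,0],[0,0,0],-0.6],[[0.0066,-0.013,0],[0,0,0.11],-0.6],[[0.004,-0.021,0],[0,0,0.22],-0.6],[[0.0023,-0.029,0],[0,0,0.33],-0.6],[[0.0014,-0.037,0],[0,0,0.44],-0.6]]'; python3 - <<'E'
from h import *
s,M=st();print(s["joint_pos"], M[:,0]*1000,"tilt",np.degrees(np.arccos(-M[2,0])),"head",s["tool_pos"]+104.3*M[:,0])
E
```

```text
time: 9.95
tool_pos: [465.4, -275.8, 227.1]
tcp_rot: [-29.6, 45.8, -11.2]
ft_force: [0.2, -0.0, -2.1]
finger_gap: 27.3
9.95 [ 465.4 -275.8  227.1] x [ 0.7 -0.1 -0.7] jaw [0.7 0.4 0.6] jawyaw 27.15 F [ 0.2 -0.  -2.1] gap 27.3
[-55.1 -38.4 134.9  36.4  54.5 -87.3] [ 683.5 -135.  -717.4] tilt 44.16073026187289 head [ 536.7 -289.9  152.3]
```

```bash
python3 -m jog '[[[-0.003,-0.006,0],[0,0,0.08],-0.6],[[-0.004,-0.012,0],[0,0,0.16],-0.6],[[-0.006,-0.018,0],[0,0,0.24],-0.6],[[-0.008,-0.022,0],[0,0,0.3],-0.6],[[-0.008,-0.022,0],[0,0,0.3],-0.6]]';python3 -m jog '[[[0,0,0],[0,0,0],-0.6],[[0,0,0],[0,0,0],-0.6]]'; python3 - <<'E'
from h import *
s,M=st();print(s["joint_pos"], M[:,0]*1000,"tilt",np.degrees(np.arccos(-M[2,0])),"head",s["tool_pos"]+104.3*M[:,0])
E
```

```text
time: 10.37
tool_pos: [456.5, -300.4, 226.1]
tcp_rot: [-29.5, 46.0, 5.8]
ft_force: [1.1, -0.4, -1.1]
finger_gap: 27.4
time: 10.53
tool_pos: [456.4, -298.5, 225.6]
tcp_rot: [-29.4, 46.0, 5.7]
ft_force: [1.3, 0.3, -0.6]
finger_gap: 27.1
10.53 [ 456.4 -298.5  225.6] x [ 0.7  0.1 -0.7] jaw [0.6 0.6 0.6] jawyaw 43.75 F [ 1.3  0.3 -0.6] gap 27.1
[ -64.6  -23.5  125.4   44.9   67.8 -113.6] [ 691.2   68.4 -719.4] tilt 43.996833293123416 head [ 528.5 -291.4  150.6]
```

```bash
python3 -m jog '[[[-0.004,0.006,-0.005],[0.002,-0.0175,0],-0.6],[[-0.007,0.011,-0.012],[0.002,-0.0175,0],-0.6],[[-0.007,0.011,-0.022],[0.002,-0.0175,0],-0.6],[[-0.007,0.011,-0.022],[0.002,-0.0175,0],-0.6],[[-0.007,0.011,-0.022],[0.002,-0.0175,0],-0.6]]';python3 -m jog '[[[0,0,0],[0,0,0],-0.6],[[0,0,0],[0,0,0],-0.6],[[0,0,0],[0,0,0],-0.6],[[0,0,0],[0,0,0],-0.6]]'; python3 - <<'E'
from h import *
s,M=st();print(s["joint_pos"], M[:,0]*1000,"tilt",np.degrees(np.arccos(-M[2,0])),"head",s["tool_pos"]+104.3*M[:,0])
for n in("side","scene"):
    im=vision.snapshot(n)[:,:,::-1];cv2.imwrite(f"pics/{n}8.png",im)
    if n=="side":crop(im,270,210,410,360,4,"pics/side8c.png")
    else: crop(im,90,110,270,250,4,"pics/scene8c.png")
    print(proj(vision.camera_model(n),s["tool_pos"]+104.3*M[:,0]))
E
```

```text
time: 10.95
tool_pos: [448.6, -287.7, 202.8]
tcp_rot: [-29.4, 45.0, 5.7]
ft_force: [0.2, -0.1, -1.5]
finger_gap: 27.0
time: 11.28
tool_pos: [448.7, -288.9, 204.1]
tcp_rot: [-29.5, 44.9, 5.6]
ft_force: [0.5, -0.5, -0.3]
finger_gap: 27.3
11.28 [ 448.7 -288.9  204.1] x [ 0.7  0.1 -0.7] jaw [0.6 0.6 0.6] jawyaw 44.27 F [ 0.5 -0.5 -0.3] gap 27.3
[ -65.7  -24.6  129.1   46.9   66.7 -116.8] [ 704.5   68.6 -706.4] tilt 45.05910729233217 head [ 522.2 -281.7  130.5]
[353.2 294.3]
[153.5 179. ]
```

View pics/side8c.png

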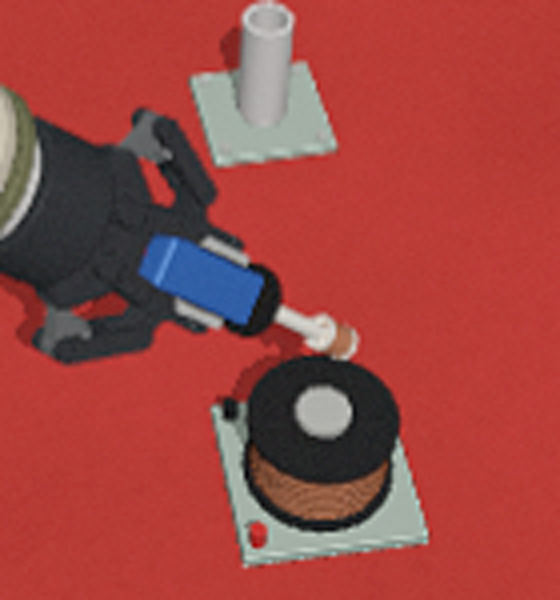

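View pics/scene8c.png

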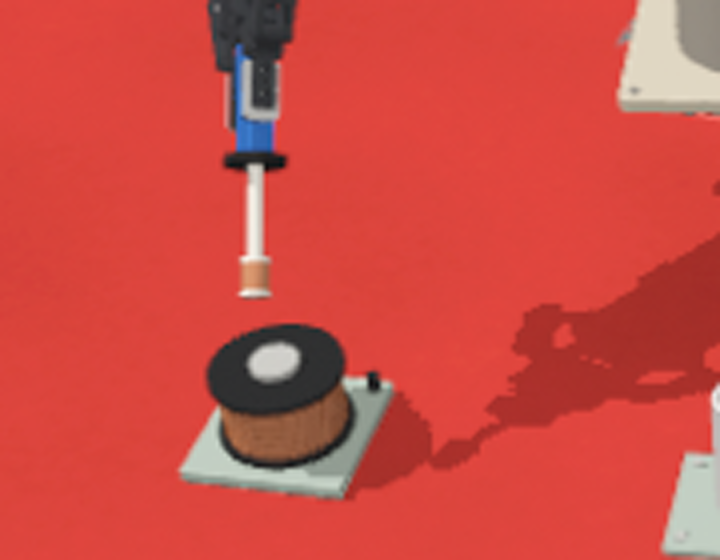

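```bash
python3 -m jog '[[[0,0.001,-0.005],[0,0,0],-0.6],[[0,0.001,-0.01],[0,0,0],-0.6],[[0,0.001,-0.0155],[0,0,0],-0.6],[[0,0.001,-0.0155],[0,0,0],-0.6],[[0,0.001,-0.0155],[0,0,0],-0.6]]';python3 -m jog '[[[0,0,0],[0,0,0],-0.6],[[0,0,0],[0,0,0],-0.6],[[0,0,0],[0,0,0],-0.6],[[0,0,0],[0,0,0],-0.6],[[0,0,0],[0,0,0],-0.6]]'; python3 - <<'E'
from h import *
s,M=st();print(s["joint_pos"], M[:,0]*1000,"tilt",np.degrees(np.arccos(-M[2,0])),"head",s["tool_pos"]+104.3*M[:,0])
for n in("side","scene"):
    im=vision.snapshot(n)[:,:,::-1];cv2.imwrite(f"pics/{n}9.png",im)
    if n=="side":crop(im,290,240,390,350,5,"pics/side9c.png")
    else: crop(im,120,120,200,240,5,"pics/scene9c.png")
    print(proj(vision.camera_model(n),s["tool_pos"]+104.3*M[:,0]))
E
```

```text
time: 11.8
tool_pos: [448.4, -287.1, 187.3]
tcp_rot: [-29.3, 45.0, 5.7]
ft_force: [-0.1, 0.1, -0.8]
finger_gap: 27.4
time: 12.22
tool_pos: [448.7, -287.6, 188.4]
tcp_rot: [-29.5, 44.9, 5.6]
ft_force: [-0.6, 1.0, -0.5]
finger_gap: 27.2
12.22 [ 448.7 -287.6  188.4] x [ 0.7  0.1 -0.7] jaw [0.6 0.6 0.6] jawyaw 44.27 F [-0.6  1.  -0.5] gap 27.2
[ -65.7  -23.5  130.    47.6   65.3 -118.4] [ 704.5   68.9 -706.4] tilt 45.06118172416088 head [ 522.1 -280.4  114.8]
[352.5 298.4]
[155. 184.]
```

View pics/side9c.png

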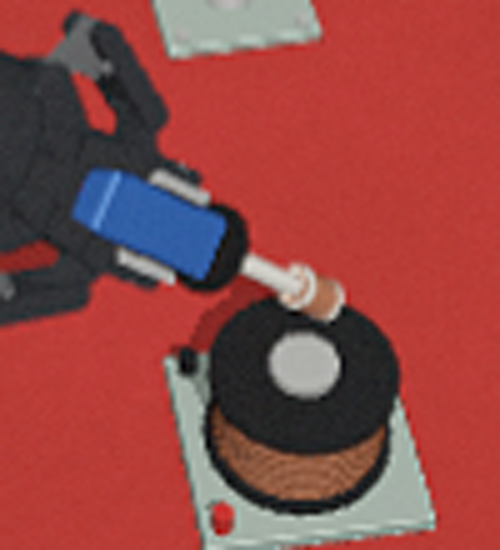

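View pics/scene9c.png

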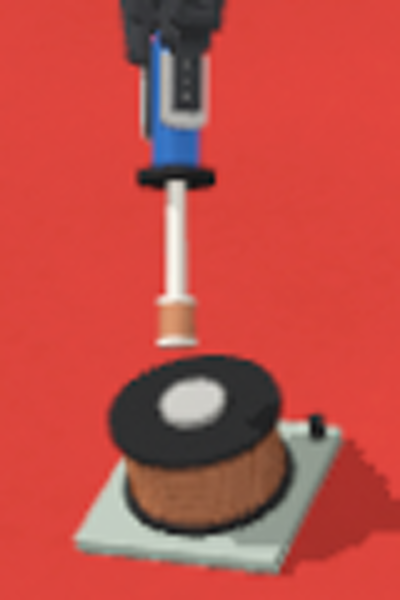

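View pics/side9.png

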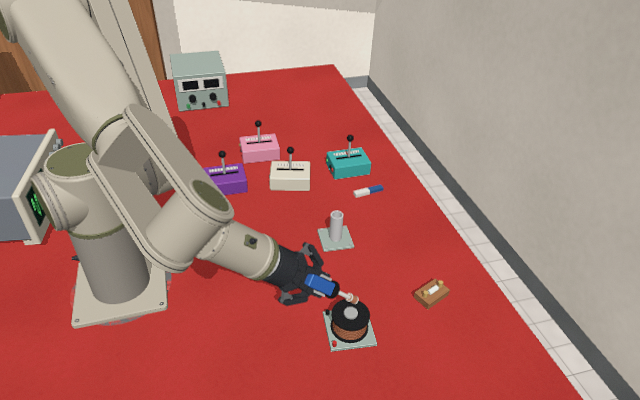

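```bash
python3 - <<'E'
from h import *
np.set_printoptions(precision=1,suppress=True)
S=vision.camera_model("scene");D=vision.camera_model("side")
a=lambda x,y:(290+x/5-.4,240+y/5-.4);b=lambda x,y:(120+x/5-.4,120+y/5-.4)
h,e=tri([(D,a(312,293)),(S,b(177,321))]);c,e2=tri([(D,a(228,252)),(S,b(176,178))]);k,e3=tri([(D,a(305,365)),(S,b(192,402))])
print(h,e,c,e2,k,e3);u=c-h;print(h-k,np.linalg.norm(u),np.degrees(np.arccos(u[2]/np.linalg.norm(u))))
print(r.sense()["time"],r.sense()["qd"])
E
```

```text
[ 521.3 -280.3  115.2] [np.float64(0.4810268400589314), np.float64(0.4810268400587848)] [ 474.4 -286.6  167.6] [np.float64(2.6638559504553756), np.float64(2.6638559504554937)] [ 521.9 -280.9   63.8] [np.float64(0.9058383031556949), np.float64(0.9058383031558388)]
[-0.6  0.6 51.3] 70.61618673508326 42.084923735808815
12.3167 [-0.   0.1  0.1  0.   0.   0.1]
```

```bash
python3 - <<'E'
from h import *
a=cv2.imread("pics/scene0.png").astype(int);b=cv2.imread("pics/scene9.png").astype(int)
for n,(x0,y0,x1,y1) in dict(weight=(272,176,294,198),magnet=(342,268,364,310),resistor=(140,262,172,304)).items():
    print(n,np.abs(a-b)[y0:y1,x0:x1].mean().round(2))
crop(b.astype("uint8"),140,150,440,320,2.6,"pics/scene9d.png")
E
```

```text
weight 30.89
magnet 1.94
resistor 1.34
```

View pics/scene9d.png

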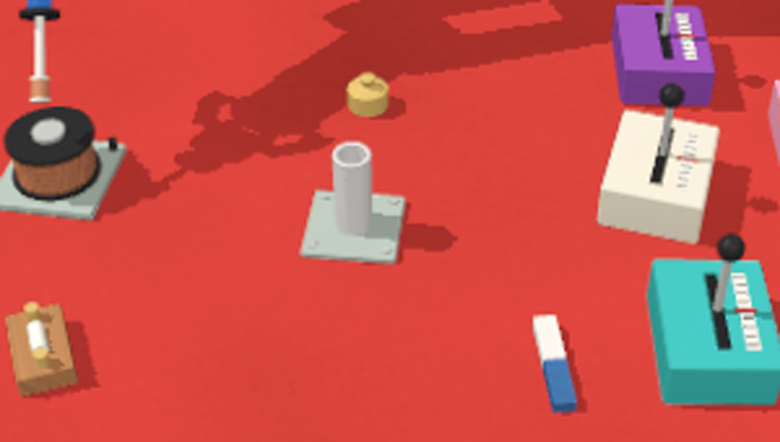

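```bash
python3 -c "
from h import *
from bench import order
st();print(order.hand_in());st()"
```

```text
12.32 [ 448.6 -287.6  188.3] x [ 0.7  0.1 -0.7] jaw [0.6 0.6 0.6] jawyaw 44.26 F [-0.3  0.6 -0.5] gap 27.4
the job is handed in; nothing more can be done
None
the job is handed in; nothing more can be done
```

I set the cream box's lever upright, then drew the probe out of its stand. It is now tilted 45° with its head over the coil core, still in the gripper. I handed the job in at 12.3 s of the 51 s allowed.

- **Lever:** after release, the knob was within about 1 px (0.01 rad) of the slot centre and red mark in the wrist view. The side view agrees, and a last scene picture showed it still upright.
- **Head position:** the arm's readings put the head at (522, -280, 115) mm and the cameras at (521, -280, 115) mm. The cameras put the core's centre at (522, -281) mm, so the head is about 50 mm above it and within about 1 mm sideways. Nothing was pressing on the wrist and the joints were at rest.
- **Tilt (the checks disagree):** the arm gives 45.1°. A rougher camera estimate gave 42°, but its collar point was poor, with about 2.7 mm of error. I trusted the arm, because its predicted head position matched the cameras within about 1 mm.
- **Bystanders:** the magnet and resistor block look unchanged from the first picture. The weight's image difference was high because the probe handle had been partly in front of it, but it sits at the same pixel as before.
- **Joint limits:** my first, radial tilt brought two joints close to their range limits. I swung the tilt direction sideways to gain margin before lowering the head.

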